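Rake a dropped thumb nut out from under a low bench shelf

ROBOT

A 7-joint arm with a two-finger parallel gripper is mounted at the origin on a cart in front of the work surface, level with it; the furniture and walls round the work are solid. World frame = base frame: x ahead of the robot, y to its left, z up, the work surface at z = 0. Lengths are in m, angles in rad, forces in N, time in s.
With the tool pointing down it reaches from about 0.4 to 0.9 m from the base axis. Payload 5.5 kg.
Tool frame: the origin (TCP) lies at the very end of the fingers, on their centre line; the grasp point (between the pads) lies 19 mm behind it; x points along the fingers, z is the direction in which the jaws open and shut, and the axes are right-handed (so a half turn about x gives the same grasp; the last joint's range is limited). The gripper opens to 85 mm and grips with 20 to 120 N. Pads are 22 mm wide; open, the fingers measure 114 mm over their backs; the gripper's body (76 mm by 85 mm) begins 54 mm behind the grasp point. The pads swing forward as they close: fully open they stand 13 mm farther back than shut.
Start: joints at [-0.841, 0.501, -0.427, 1.55, 0.221, 1.138, -0.21], TCP at [0.292, 0.58, 0.208] pointing down, gripper open.
Joint ranges: [-2.88, 2.88], [-0.31, 2.03], [-1.54, 1.56], [0.2, 2.42], [-1.41, 4.55], [0.19, 2.02], [-2.57, 2.57]. Speed limits (rad/s): [2.57, 2.57, 3.14, 3.14, 3.14, 3.14, 3.14].

INTERFACE

Orientations are given as a 3x3 rotation matrix whose columns are the frame's x, y, z axes.
In Python, from station import monitor, optics, ticket, finder gives the robot as it stands.
- The arm moves only by the tool drive_tool, never from a script. Its argument "increments" is a list of rows, each a list of 7 numbers: the turn, a rotation vector about the world's x, y, z in units of 5 degrees (1.0 is 5 degrees), then the shift along the world's x, y, z in mm, then the opening, from 0 (shut) to 1 (fully open). A call has 1 to 12 rows; each row is the pose to reach, as a shift and turn from the pose commanded when the call began; what a row does not reach only later rows make up. A row lasts 1/12 s, in which the tool goes at most 41.7 mm and 7.16 degrees, less where a joint would pass 70% of its speed; a pose out of reach is approached as far as the arm can. A call with a gripper value outside its range is refused whole. The fingers move at their own pace and stop on an object; "force" is the grip in N (left out, the last holds). Time passes only in rows, so rows that repeat a pose let the fingers close. It gives the time, the measured TCP pose, the force and the opening at its end, in the units of the state.
- monitor.get_obs(): the state, without advancing time (a new reading comes with each control period).
- optics.get_image(name): name is "scene" or "top"; returns a dict with "color" (480x640x3 uint8, red, green, blue), "mtx" (3x3 intrinsics, pixels), "eye" and "attitude" of the camera in the world. Camera axes: x right, y down, z forward; pixel columns grow to the right and rows downward; lengths in m; the calibration is good to about 2 mm. A picture is of the moment at which its call begins. There is no depth.
- ticket.job_done(): hands the job in, once; it reports no verdict.
Trained networks look in the newest picture that a camera, given by its name, has taken for a name from the list of things; names that differ only in an ending like _2 or _b are one class to them, and where a whole thing is asked for, a point or a joint stands for the part that bears it (a point fixed in the world has none). Each returns a list of dicts, best first, with "score" (0 to 1); they miss things now and then, are a little off and sometimes report something else, mostly with a low value. They report only what shows in the picture. A call takes as long as a camera call.
- finder.find_in(target, camera): "rect" ([left, top, right, bottom] in pixels, round what is visible of it).
- finder.outline_of(target, camera): "mask" (480x640 bool, what is visible of it) and "rect" ([left, top, right, bottom] in pixels, round what is visible of it).
- finder.landmark_of(target, camera): "position" ([column, row] in pixels: a listed point, or the origin of a listed thing).
The state is a dict: "time": time; "qpos": joint angles; "joint_vel": joint speeds; "joint_torque": joint torques, N m; "tcp_pos": TCP position; "ee_rot": TCP orientation; "ft_force": force on the tool from outside, world axes, zero at the start; "moment": the same for the moment, N m; "finger_gap": finger opening in m.
Only numpy, scipy, OpenCV 4.12 (cv2) and the standard library are available. Lean on these libraries where they do the work, as an engineer would, in place of code of your own. Each camera call takes 0.05 s, during which the arm holds its last target. There are 200 camera calls.

TASK

A brass thumb nut has rolled under the low white shelf and lies on the right-hand side of the divider strip. Take the flat L-shaped rake by its orange handle, feel gently under the shelf for the nut, drag it out onto the steel catch plate in front of the shelf and leave it lying there. Then lay the rake flat on the bench clear of the plate and the shelf and let go; do not push hard against the shelf or the divider, and leave the other things on the bench where they are.

Things in the scene. Friction and masses are not known exactly. Their poses are not given: they have to be found in the camera images.
- shelf: Low shelf fixed to the bench: white board 240 wide (y) x 90 deep (x), underside 24 and top 30 above the bench, grey walls at both sides and back, open at the front (towards the robot). Origin: on the bench below the middle of the front edge; +x goes in under it, +y left, z up. Side walls' inner faces at y = -110 and +110. A timer and a bottle stand fixed on the board at x > 38. Bears 15 N at most
- shelf_back (a point): Middle of the back wall's inner face, 80 behind the shelf's front edge, 12 up. Under the shelf a fixed aluminium divider strip (8 thick, 22 tall, along the shelf's x from x = 8 to 78) is clamped at a place that is NOT reported: its right-hand face is anywhere from y = 0 to +85 in the shelf's frame. Feel for it; over 15 N on it is a fault, a few newtons are enough
- free_lane (a point): Middle of the free lane in the shelf's mouth, 12 up, at y = -84 of the shelf: nothing lies under the shelf at y < -58. The brass thumb nut (flat disc, 24 diameter, 12 tall, about 60 g, loose, place NOT reported) lies between this lane and the divider, its middle 14 to 28 to the right of the divider's right-hand face and at x = 35 to 49 of the shelf
- catch_plate: Thin flat steel plate fixed on the bench in front of the shelf's opening, in line with it, 226 wide (y) x 105 deep (x), top 2 above the bench, no rims; its edge next to the shelf is a 12 long ramp, so that a dragged part slides up onto it. Origin: on the bench under its middle, 60 in front of the shelf's origin; axes as the shelf's. The flat top runs from x = -51 to +42
- rake: Steel rake lying flat on the bench, 160 g. Origin: on its underside below the middle of the handle; x along the blade away from the handle, y left, z up. Blade bar 10 wide (y -5 to +5), 10 tall, out to x = 108; at its end a toe 6 thick (x 102 to 108), 10 tall, points to +y, its end at y = 39. Black foot 48 (x -33 to +15) x 36 x 10 under the orange handle
- rake_grip (a point): Grasp point of the rake, in the middle of its upright orange handle, 55 above its underside and 23 below the handle's top. The handle is a flat block 12 thick (along the rake's y), 34 long (along x), its top 78 above the underside. Axes as the rake's
- rake_toe (a point): Free end of the rake's toe, at x = 105, y = 39, z = 5 of the rake
- cap_center (a point): Middle of a loose grey screw cap, 64 in diameter, 24 tall, to the left of the shelf: a bystander
- filter_center (a point): Middle of a loose white filter disc, 48 in diameter, 46 tall, behind and to the right of the shelf: a bystander

How it is judged:
By the outcome, as a careful person would: the job done as asked, in the order asked, and still so for the second after the job is handed in, with the robot touching nothing.
It also fails if it takes over 64 s, if anything falls off the work surface, if the arm or the gripper's body presses on something with over 40 N, if the wrist force passes 120 N, or if a joint passes its speed limit or range.

## Working session

There is one attempt and no reset: what is moved stays moved. The work goes in short steps, Python scripts to look and compute and a tool call to move; the robot and the scene stay as the last step left them, time stands still between calls to the robot, and variables do not carry over. Pictures are saved under pics/ and viewed, about 8 in all and at most 12, crops included, and the job is handed in when it is done.

Besides the shell and the picture viewer there is one more tool, called after "Request:" in YAML: its name, and indented under it one key for each argument. drive_tool: Moves the arm, as the interface text tells. Its arguments: {"type":"object","properties":{"increments":{"type":"array","items":{"type":"array","items":{"type":"number"}}},"force":{"type":"number"}},"required":["increments"]}

```bash
mkdir -p pics; ls; cat > h.py <<'E'
import numpy as np, cv2
from station import monitor, optics, ticket, finder
def ray(im,px):
    K=np.array(im["mtx"]);R=np.array(im["attitude"]);
    if R.shape!=(3,3): print("att",R)
    d=R@np.linalg.solve(K,[px[0],px[1],1.]);return np.array(im["eye"]),d
def atz(im,px,z):
    e,d=ray(im,px);return e+d*(z-e[2])/d[2]
def proj(im,p):
    K=np.array(im["mtx"]);R=np.array(im["attitude"]);c=R.T@(np.array(p)-np.array(im["eye"]));c=K@c;return c[:2]/c[2]
E
python3 - <<'E'
from h import *
o=monitor.get_obs();print({k:np.round(v,3).tolist() for k,v in o.items()})
I={}
for c in("top","scene"):
    im=I[c]=optics.get_image(c);cv2.imwrite(f"pics/{c}0.png",im["color"][:,:,::-1]);print(c,np.round(im["eye"],3),np.round(im["attitude"],3).tolist())
Z=dict(shelf=0,shelf_back=.012,free_lane=.012,catch_plate=0,rake=0,rake_grip=.055,rake_toe=.005,cap_center=.012,filter_center=.023)
for n,z in Z.items():
    for c in I:
        for r in finder.landmark_of(n,c)[:1]: print(n,c,round(r["score"],2),np.round(r["position"]),np.round(atz(I[c],r["position"],z),4))
E
```

```text
pics
{'time': 0.0, 'qpos': [-0.841, 0.502, -0.427, 1.551, 0.221, 1.138, -0.21], 'joint_vel': [0.001, 0.0, 0.0, -0.0, 0.002, -0.001, -0.0], 'joint_torque': [-0.0, -56.952, -5.817, -28.095, 0.01, 0.012, 0.0], 'tcp_pos': [0.292, 0.58, 0.206], 'ee_rot': [[-0.001, -0.893, 0.45], [-0.002, 0.45, 0.893], [-1.0, 0.0, -0.002]], 'ft_force': [0.437, -0.137, 0.551], 'moment': [-0.067, 0.018, 0.033], 'finger_gap': 0.085}
top [0.17  0.008 1.093] [[0.01, -0.939, 0.344], [-1.0, -0.012, -0.005], [0.009, -0.344, -0.939]]
scene [ 0.041 -0.571  0.871] [[0.738, -0.499, 0.454], [-0.675, -0.529, 0.514], [-0.017, -0.686, -0.728]]
shelf top 0.84 [336. 239.] [ 0.5736 -0.0381  0.    ]
shelf scene 0.83 [336. 260.] [ 0.5779 -0.0339  0.    ]
shelf_back top 0.88 [340. 207.] [ 0.6583 -0.0481  0.012 ]
shelf_back scene 0.81 [366. 239.] [ 0.6519 -0.0418  0.012 ]
free_lane top 0.75 [370. 242.] [ 0.5647 -0.1214  0.012 ]
free_lane scene 0.94 [366. 287.] [ 0.5651 -0.1245  0.012 ]
catch_plate top 0.6 [333. 262.] [ 0.5145 -0.0316  0.    ]
catch_plate scene 0.74 [310. 279.] [ 0.5092 -0.0333  0.    ]
rake top 0.6 [418. 284.] [ 0.461  -0.2384  0.    ]
rake scene 0.89 [376. 362.] [ 0.469  -0.2431  0.    ]
rake_grip top 0.94 [421. 274.] [ 0.4712 -0.2334  0.055 ]
rake_grip scene 0.92 [380. 341.] [ 0.4751 -0.2414  0.055 ]
rake_toe top 0.94 [402. 239.] [ 0.576  -0.2027  0.005 ]
rake_toe scene 0.72 [401. 312.] [ 0.5753 -0.2037  0.005 ]
cap_center top 0.85 [195. 246.] [0.5481 0.3111 0.012 ]
cap_center scene 0.56 [216. 178.] [0.544  0.3138 0.012 ]
filter_center top 0.7 [424. 200.] [ 0.6754 -0.2625  0.023 ]
filter_center scene 0.7 [463. 295.] [ 0.6722 -0.263   0.023 ]
```

```bash
python3 - <<'E'
import cv2
a=cv2.imread("pics/top0.png")[170:330,160:480];cv2.imwrite("pics/tc.png",cv2.resize(a,(800,400),interpolation=3))
a=cv2.imread("pics/scene0.png")[160:400,190:510];cv2.imwrite("pics/sc.png",cv2.resize(a,(800,600),interpolation=3))
E
```

```text
(no output)
```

View pics/tc.png

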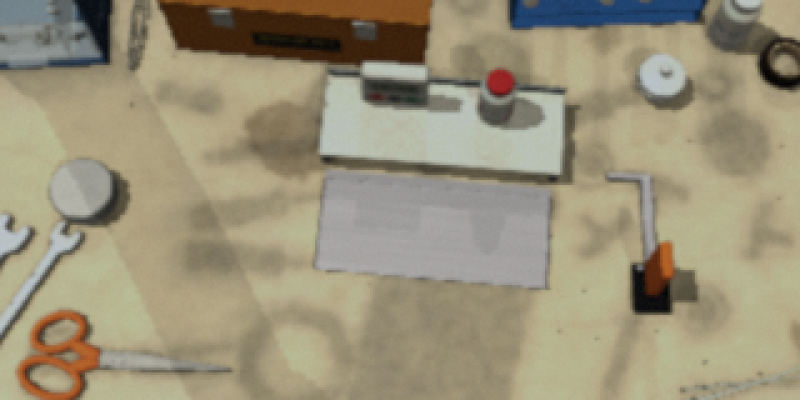

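View pics/sc.png

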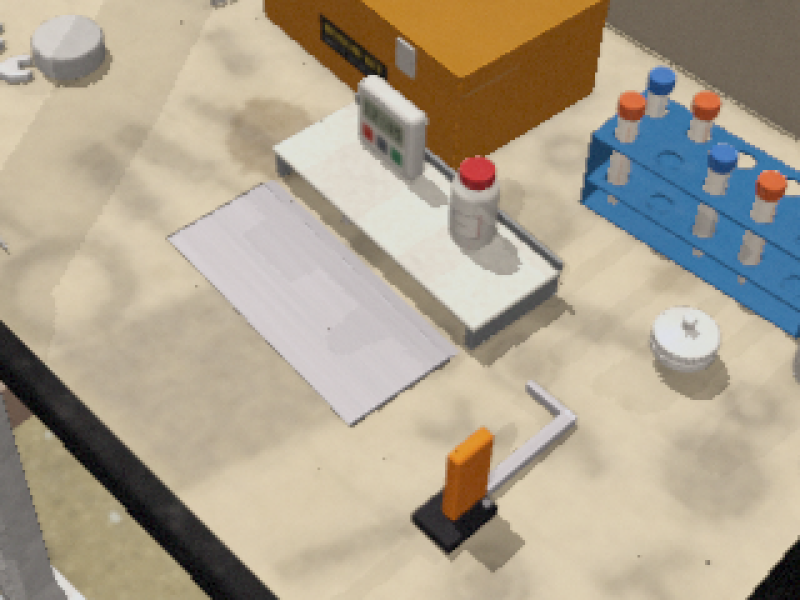

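```bash
python3 - <<'E'
from h import *
t=optics.get_image("top");s=optics.get_image("scene")
T=lambda x,y,z:atz(t,(160+x/2.5,170+y/2.5),z)
S=lambda x,y,z:atz(s,(190+x/2.5,160+y/2.5),z)
def show(n,P): 
    print(n,[np.round(p[:2]*1000,0).tolist() for p in P])
    d=P[1]-P[0];print("  len",np.linalg.norm(d)*1000,"ang",np.degrees(np.arctan2(d[1],d[0])),"mid",(P[0]+P[1])[:2]*500)
show("shelf front top R>L",[T(561,179,.03),T(321,160,.03)])
show("shelf front scene R>L",[S(470,331,.03),S(276,151,.03)])
show("plate front top",[T(547,288,.002),T(316,268,.002)])
show("plate back top",[T(551,192,.0),T(327,173,.0)])
show("plate front scene",[S(352,425,.002),S(168,238,.002)])
show("plate back scene",[S(455,354,.0),S(268,184,.0)])
show("rake bar top (right edge)",[T(655,240,.01),T(654,176,.01)])
show("rake toe front edge/back edge ",[T(652,174,.01),T(607,173,.01)])
show("rake bar scene right edge",[S(495,495,.01),S(577,420,.01)])
show("rake toe scene ",[S(572,416,.01),S(532,382,.01)])
show("foot near edge top R>L",[T(671,312,.01),T(634,313,.01)])
for n,z in (("rake_grip",.055),("rake",0),("rake_toe",.005)):
  for c,im in(("top",t),("scene",s)):
    r=finder.landmark_of(n,c)
    if r: print(n,c,np.round(atz(im,r[0]["position"],z),4))
E
```

```text
shelf front top R>L [[558.0, -155.0], [575.0, 80.0]]
  len 235.65721100725278 ang 85.90646189834587 mid [566.71232556 -37.62037996]
shelf front scene R>L [[561.0, -158.0], [581.0, 74.0]]
  len 232.32824420318371 ang 85.02792495506986 mid [571.0091866  -42.03267645]
plate front top [[456.0, -142.0], [473.0, 83.0]]
  len 225.1729211631304 ang 85.57972252184743 mid [464.52867278 -29.29784653]
plate back top [[555.0, -149.0], [573.0, 75.0]]
  len 225.3255733830726 ang 85.57749785322329 mid [563.9694763  -36.88635684]
plate front scene [[457.0, -145.0], [473.0, 81.0]]
  len 226.54437975512442 ang 85.92022156377135 mid [465.04651483 -31.62734957]
plate back scene [[556.0, -150.0], [570.0, 73.0]]
  len 223.4070190473463 ang 86.30045392211841 mid [563.17652009 -38.62298193]
rake bar top (right edge) [[503.0, -248.0], [570.0, -251.0]]
  len 66.76854164346258 ang -2.9398874355218805 mid [ 536.64407834 -249.51508194]
rake toe front edge/back edge  [[572.0, -249.0], [573.0, -204.0]]
  len 44.933224532665896 ang 89.38153312467969 mid [ 572.32891735 -226.90236114]
rake bar scene right edge [[484.0, -254.0], [570.0, -252.0]]
  len 86.11454767344067 ang 1.3027020753292986 mid [ 527.24210043 -253.38940146]
rake toe scene  [[570.0, -248.0], [572.0, -209.0]]
  len 38.4283890379669 ang 87.65048664491331 mid [ 571.10837024 -228.65380272]
foot near edge top R>L [[432.0, -258.0], [430.0, -223.0]]
  len 35.534719250703354 ang 92.2460578991986 mid [ 430.8564293  -240.60953834]
rake_grip top [ 0.4637 -0.2308  0.055 ]
rake_grip scene [ 0.4715 -0.2432  0.055 ]
rake top [ 0.4591 -0.2431  0.    ]
rake scene [ 0.4675 -0.2409 -0.    ]
rake_toe top [ 0.5785 -0.2076  0.005 ]
rake_toe scene [ 0.5732 -0.2045  0.005 ]
```

Request:
drive_tool:
  increments:
    - [0, 0, 5.3, 208, -280, 0, 1]
    - [0, 0, 5.3, 208, -280, 0, 1]
    - [0, 0, 5.3, 208, -280, 0, 1]
    - [0, 0, 5.3, 208, -280, 0, 1]
    - [0, 0, 5.3, 208, -280, 0, 1]
    - [0, 0, 5.3, 208, -280, 0, 1]
    - [0, 0, 5.3, 208, -280, 0, 1]
    - [0, 0, 5.3, 208, -280, 0, 1]
    - [0, 0, 5.3, 208, -280, 0, 1]

```text
time: 2.15
tcp_pos: [0.5052, 0.2932, 0.2074]
ee_rot: [[0.002, -1.0, 0.013], [-0.003, 0.013, 1.0], [-1.0, -0.002, -0.003]]
ft_force: [1.8, -0.2, 0.6]
finger_gap: 0.085
```

Request:
drive_tool:
  increments:
    - [0, 0, 0, -33, -541, -60, 1]
    - [0, 0, 0, -33, -541, -60, 1]
    - [0, 0, 0, -33, -541, -60, 1]
    - [0, 0, 0, -33, -541, -60, 1]
    - [0, 0, 0, -33, -541, -60, 1]
    - [0, 0, 0, -33, -541, -60, 1]
    - [0, 0, 0, -33, -541, -60, 1]
    - [0, 0, 0, -33, -541, -60, 1]
    - [0, 0, 0, -33, -541, -60, 1]
    - [0, 0, 0, -33, -541, -60, 1]
    - [0, 0, 0, -33, -541, -60, 1]
    - [0, 0, 0, -33, -541, -60, 1]

```text
time: 3.15
tcp_pos: [0.47, -0.1976, 0.1527]
ee_rot: [[0.001, -1.0, 0.004], [-0.0, 0.004, 1.0], [-1.0, -0.001, -0.0]]
ft_force: [1.0, 0.3, 0.0]
finger_gap: 0.0854
```

Request:
drive_tool:
  increments:
    - [0, 0, 0, -2, -43, 0, 1]
    - [0, 0, 0, -2, -43, 0, 1]
    - [0, 0, 0, -2, -43, 0, 1]
    - [0, 0, 0, -2, -43, 0, 1]

```text
time: 3.48
tcp_pos: [0.4683, -0.2381, 0.1524]
ee_rot: [[-0.0, -1.0, 0.005], [0.001, 0.005, 1.0], [-1.0, 0.0, 0.001]]
ft_force: [0.5, 0.5, -0.6]
finger_gap: 0.0855
```

```bash
python3 - <<'E'
from h import *
print(monitor.get_obs()["tcp_pos"])
t=optics.get_image("top");s=optics.get_image("scene")
cv2.imwrite("pics/s1.png",cv2.resize(s["color"][220:420,300:500,::-1],(600,600),interpolation=3))
cv2.imwrite("pics/t1.png",t["color"][:,:,::-1])
E
```

```text
[ 0.46825926 -0.23810523  0.1524395 ]
```

View pics/s1.png

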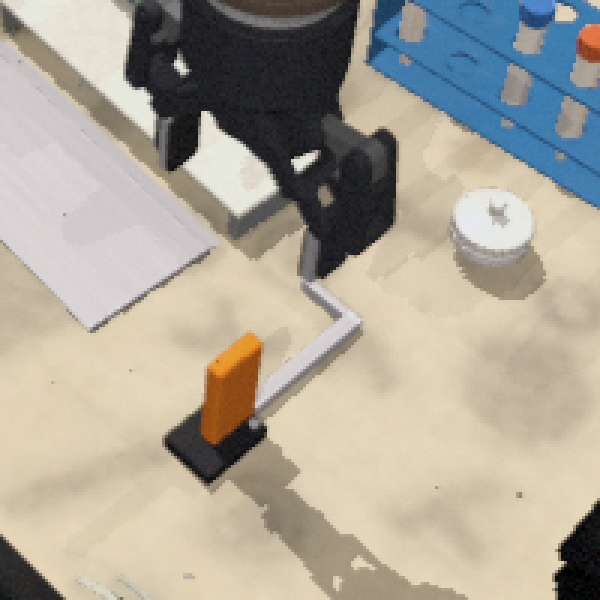

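The gripper stands above the orange handle (crop px 230,390), with its fingers on either side; now I descend.

Request:
drive_tool:
  increments:
    - [0, 0, 0, -1, -3, -40, 1]
    - [0, 0, 0, -1, -3, -75, 1]
    - [0, 0, 0, -1, -3, -100, 1]
    - [0, 0, 0, -1, -3, -115, 1]
    - [0, 0, 0, -1, -3, -115, 1]
    - [0, 0, 0, -1, -3, -115, 1]

```text
time: 4.08
tcp_pos: [0.4672, -0.2396, 0.0372]
ee_rot: [[-0.001, -1.0, 0.001], [0.001, 0.001, 1.0], [-1.0, 0.001, 0.001]]
ft_force: [-0.7, -0.5, 0.2]
finger_gap: 0.0853
```

Request:
drive_tool:
  increments:
    - [0, 0, 0, 0, 0, 0, 0]
    - [0, 0, 0, 0, 0, 0, 0]
    - [0, 0, 0, 0, 0, 0, 0]
    - [0, 0, 0, 0, 0, 0, 0]
    - [0, 0, 0, 0, 0, 0, 0]
    - [0, 0, 0, 0, 0, 0, 0]
    - [0, 0, 0, 0, 0, 0, 0]
    - [0, 0, 0, 0, 0, 0, 0]
    - [0, 0, 0, 0, 0, 0, 0]
    - [0, 0, 0, 0, 0, 0, 0]
  force: 90

```text
time: 4.92
tcp_pos: [0.4676, -0.242, 0.0382]
ee_rot: [[0.001, -1.0, 0.005], [-0.001, 0.005, 1.0], [-1.0, -0.001, -0.001]]
ft_force: [-1.2, -0.7, 5.3]
finger_gap: 0.0098
```

Request:
drive_tool:
  increments:
    - [0, 0, 0, 0, 0, 10, 0]
    - [0, 0, 0, 0, 0, 20, 0]
    - [0, 0, 0, -10, 0, 30, 0]
    - [0, 0, 0, -20, 0, 30, 0]
    - [0, 0, -0.3, -26, 10, 30, 0]
    - [0, 0, -0.6, -26, 40, 30, 0]
    - [0, 0, -0.9, -26, 70, 30, 0]
    - [0, 0, -0.9, -26, 95, 30, 0]
    - [0, 0, -0.9, -26, 112, 30, 0]
    - [0, 0, -0.9, -26, 118, 30, 0]
    - [0, 0, -0.9, -26, 118, 30, 0]
    - [0, 0, -0.9, -26, 118, 30, 0]

```text
time: 5.92
tcp_pos: [0.4411, -0.1244, 0.0676]
ee_rot: [[0.0, -0.997, 0.083], [-0.001, 0.083, 0.997], [-1.0, -0.0, -0.001]]
ft_force: [0.5, -0.8, -1.5]
finger_gap: 0.0096
```

```bash
python3 - <<'E'
from h import *
o=monitor.get_obs();print(o["tcp_pos"],o["ee_rot"][1],o["ft_force"],o["moment"])
t=optics.get_image("top");s=optics.get_image("scene")
a=cv2.resize(t["color"][200:320,260:400,::-1],(700,600),interpolation=3)
cv2.imwrite("pics/t2.png",a)
cv2.imwrite("pics/s2.png",cv2.resize(s["color"][200:400,240:440,::-1],(600,600),interpolation=3))
for c,im in(("top",t),("scene",s)):
    r=finder.landmark_of("rake_toe",c)
    if r: print(c,r[0]["score"],np.round(r[0]["position"],1),np.round(atz(im,r[0]["position"],.035),4))
E
```

```text
[ 0.44108767 -0.1243855   0.06764159] [-6.40376222e-04  8.27271955e-02  9.96572025e-01] [ 0.4837509  -0.82849584 -1.45690471] [-0.04338148  0.02363632  0.00338648]
top 0.69 [360.  242.8] [ 0.5526 -0.0949  0.035 ]
scene 0.82 [349.5 274.9] [ 0.5495 -0.0969  0.035 ]
```

View pics/s2.png

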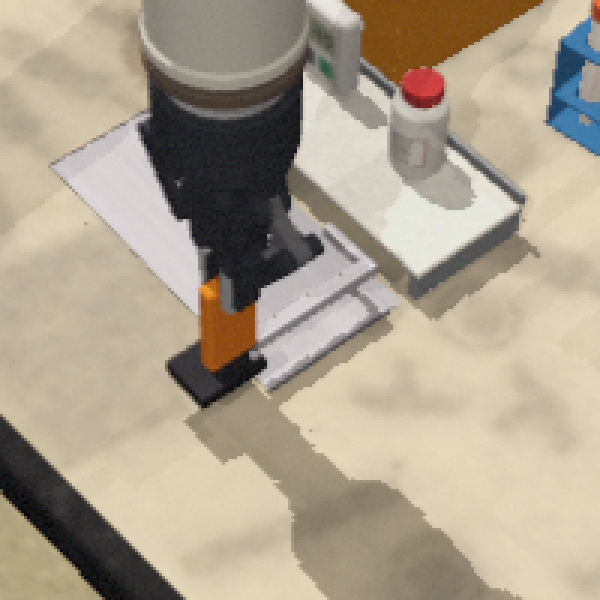

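View pics/t2.png

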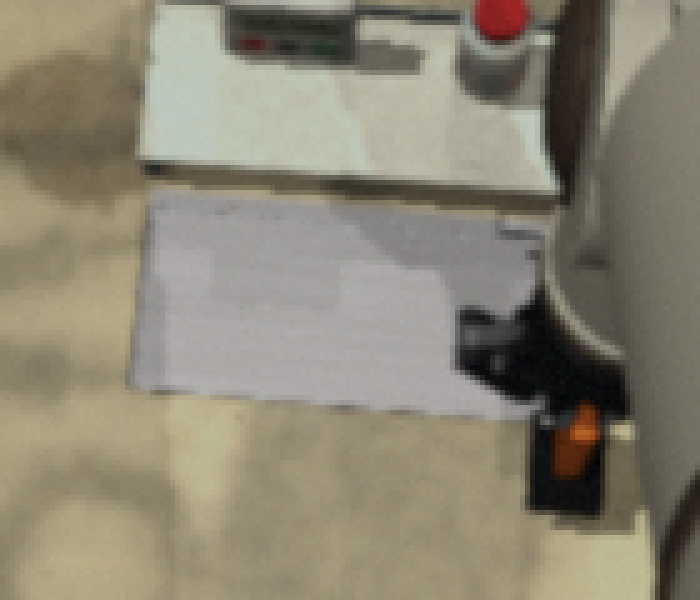

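Request:
drive_tool:
  increments:
    - [0, 0, 0.05, 0, 1, -10, 0]
    - [0, 0, 0.05, 0, 1, -20, 0]
    - [0, 0, 0.05, 0, 1, -24, 0]
    - [0, 0, 0.05, 0, 1, -24, 0]
    - [0, 0, 0.05, 0, 1, -24, 0]

```text
time: 6.53
tcp_pos: [0.4405, -0.1224, 0.0427]
ee_rot: [[-0.002, -0.997, 0.078], [0.001, 0.078, 0.997], [-1.0, 0.002, 0.0]]
ft_force: [0.3, 0.3, -0.8]
finger_gap: 0.0095
```

Request:
drive_tool:
  increments:
    - [0, 0, 0, 8, -0.6, 0, 0]
    - [0, 0, 0, 16, -1.2, 0, 0]
    - [0, 0, 0, 24, -1.8, 0, 0]
    - [0, 0, 0, 32, -2.4, 0, 0]
    - [0, 0, 0, 40, -3, 0, 0]
    - [0, 0, 0, 48, -3.6, 0, 0]
    - [0, 0, 0, 56, -4.2, 0, 0]
    - [0, 0, 0, 62, -4.6, 0, 0]
    - [0, 0, 0, 65, -4.8, 0, 0]
    - [0, 0, 0, 65, -4.8, 0, 0]

```text
time: 7.37
tcp_pos: [0.5071, -0.1273, 0.0435]
ee_rot: [[0.0, -0.997, 0.078], [0.0, 0.078, 0.997], [-1.0, -0.0, 0.0]]
ft_force: [-0.2, 0.9, -1.1]
finger_gap: 0.0096
```

Request:
drive_tool:
  increments:
    - [0, 0, 0, 4, -0.3, 0, 0]
    - [0, 0, 0, 8, -0.6, 0, 0]
    - [0, 0, 0, 12, -0.9, 0, 0]
    - [0, 0, 0, 16, -1.2, 0, 0]
    - [0, 0, 0, 20, -1.5, 0, 0]
    - [0, 0, 0, 23, -1.7, 0, 0]
    - [0, 0, 0, 23, -1.7, 0, 0]

```text
time: 7.95
tcp_pos: [0.5302, -0.1291, 0.0436]
ee_rot: [[0.001, -0.997, 0.078], [-0.0, 0.078, 0.997], [-1.0, -0.001, 0.0]]
ft_force: [-0.1, 0.6, -1.6]
finger_gap: 0.0099
```

Request:
drive_tool:
  increments:
    - [0, 0, 0, 1, -0.1, 0, 0]
    - [0, 0, 0, 2, -0.15, 0, 0]
    - [0, 0, 0, 3, -0.2, 0, 0]
    - [0, 0, 0, 3, -0.2, 0, 0]

```text
time: 8.28
tcp_pos: [0.5324, -0.1293, 0.0435]
ee_rot: [[0.0, -0.997, 0.078], [0.0, 0.078, 0.997], [-1.0, -0.0, 0.0]]
ft_force: [0.9, 0.2, -1.1]
finger_gap: 0.0098
```

Request:
drive_tool:
  increments:
    - [0, 0, 0, 1, -0.1, 0, 0]
    - [0, 0, 0, 2, -0.15, 0, 0]
    - [0, 0, 0, 3, -0.2, 0, 0]
    - [0, 0, 0, 3, -0.2, 0, 0]

```text
time: 8.62
tcp_pos: [0.5355, -0.1295, 0.0435]
ee_rot: [[0.0, -0.997, 0.078], [0.0, 0.078, 0.997], [-1.0, -0.0, 0.0]]
ft_force: [0.5, 0.8, -1.0]
finger_gap: 0.0096
```

Request:
drive_tool:
  increments:
    - [0, 0, 0, 1, -0.1, 0, 0]
    - [0, 0, 0, 2, -0.15, 0, 0]
    - [0, 0, 0, 2, -0.15, 0, 0]

```text
time: 8.87
tcp_pos: [0.5375, -0.1296, 0.0435]
ee_rot: [[0.0, -0.997, 0.078], [0.0, 0.078, 0.997], [-1.0, -0.0, 0.0]]
ft_force: [0.2, 0.8, -1.0]
finger_gap: 0.0097
```

Estimated tip at about 79 mm with no contact yet; I carry on gently.

Request:
drive_tool:
  increments:
    - [0, 0, 0, 1, -0.1, 0, 0]
    - [0, 0, 0, 2, -0.15, 0, 0]
    - [0, 0, 0, 2, -0.15, 0, 0]

```text
time: 9.12
tcp_pos: [0.5395, -0.1298, 0.0435]
ee_rot: [[0.0, -0.997, 0.078], [0.0, 0.078, 0.997], [-1.0, -0.0, 0.0]]
ft_force: [-0.9, -0.2, -1.1]
finger_gap: 0.0095
```

Request:
drive_tool:
  increments:
    - [0, 0, 0, 1, -0.1, 0, 0]
    - [0, 0, 0, 2, -0.15, 0, 0]
    - [0, 0, 0, 2, -0.15, 0, 0]

```text
time: 9.37
tcp_pos: [0.5415, -0.1299, 0.0435]
ee_rot: [[0.0, -0.997, 0.078], [-0.0, 0.078, 0.997], [-1.0, -0.0, 0.0]]
ft_force: [-0.2, -0.7, -1.7]
finger_gap: 0.0102
```

Request:
drive_tool:
  increments:
    - [0, 0, 0, 1, -0.1, 0, 0]
    - [0, 0, 0, 2, -0.15, 0, 0]
    - [0, 0, 0, 2, -0.15, 0, 0]

```text
time: 9.62
tcp_pos: [0.5422, -0.13, 0.0432]
ee_rot: [[-0.002, -0.997, 0.078], [0.0, 0.078, 0.997], [-1.0, 0.002, -0.0]]
ft_force: [-2.4, 0.2, -1.4]
finger_gap: 0.0093
```

Request:
drive_tool:
  increments:
    - [0, 0, 0, 1, -0.1, 0, 0]
    - [0, 0, 0, 2, -0.15, 0, 0]
    - [0, 0, 0, 2, -0.15, 0, 0]

```text
time: 9.87
tcp_pos: [0.5425, -0.1301, 0.0427]
ee_rot: [[-0.005, -0.997, 0.078], [0.0, 0.078, 0.997], [-1.0, 0.005, 0.0]]
ft_force: [-5.6, 0.2, 0.8]
finger_gap: 0.0097
```

Back wall felt at TCP x ≈ 0.542 (5.6 N). I back off to about 6 mm clear of it and sweep left.

Request:
drive_tool:
  increments:
    - [0, 0, 0, -5, 0.4, 0, 0]
    - [0, 0, 0, -9.5, 0.7, 0, 0]
    - [0, 0, 0, -9.5, 0.7, 0, 0]
    - [0, 0, 0, -9.1, 6, 0, 0]
    - [0, 0, 0, -8.6, 13, 0, 0]
    - [0, 0, 0, -8.1, 20, 0, 0]
    - [0, 0, 0, -7.6, 27, 0, 0]
    - [0, 0, 0, -7.1, 34, 0, 0]
    - [0, 0, 0, -6.6, 40, 0, 0]
    - [0, 0, 0, -6.3, 44, 0, 0]
    - [0, 0, 0, -6.3, 44, 0, 0]

```text
time: 10.78
tcp_pos: [0.5391, -0.0845, 0.0435]
ee_rot: [[0.0, -0.997, 0.076], [0.001, 0.076, 0.997], [-1.0, -0.0, 0.001]]
ft_force: [-0.5, 0.2, -1.5]
finger_gap: 0.0098
```

Request:
drive_tool:
  increments:
    - [0, 0, 0, 0.1, 1.5, 0, 0]
    - [0, 0, 0, 0.2, 3, 0, 0]
    - [0, 0, 0, 0.3, 4, 0, 0]
    - [0, 0, 0, 0.3, 4, 0, 0]

```text
time: 11.12
tcp_pos: [0.5392, -0.0823, 0.0435]
ee_rot: [[-0.0, -0.997, 0.079], [0.0, 0.079, 0.997], [-1.0, 0.0, 0.0]]
ft_force: [-1.0, -0.0, -1.4]
finger_gap: 0.0095
```

Request:
drive_tool:
  increments:
    - [0, 0, 0, 0.1, 1.5, 0, 0]
    - [0, 0, 0, 0.2, 3, 0, 0]
    - [0, 0, 0, 0.3, 4, 0, 0]
    - [0, 0, 0, 0.3, 4, 0, 0]

```text
time: 11.45
tcp_pos: [0.5396, -0.0779, 0.0435]
ee_rot: [[-0.0, -0.997, 0.078], [0.0, 0.078, 0.997], [-1.0, 0.0, 0.0]]
ft_force: [-0.1, 0.1, -0.8]
finger_gap: 0.0097
```

Request:
drive_tool:
  increments:
    - [0, 0, 0, 0.1, 2, 0, 0]
    - [0, 0, 0, 0.2, 4, 0, 0]
    - [0, 0, 0, 0.4, 5, 0, 0]
    - [0, 0, 0, 0.4, 5, 0, 0]

```text
time: 11.78
tcp_pos: [0.54, -0.0727, 0.0435]
ee_rot: [[0.0, -0.997, 0.078], [0.0, 0.078, 0.997], [-1.0, -0.0, 0.0]]
ft_force: [-0.4, 0.8, -2.4]
finger_gap: 0.0097
```

Request:
drive_tool:
  increments:
    - [0, 0, 0, 0.1, 2, 0, 0]
    - [0, 0, 0, 0.2, 4, 0, 0]
    - [0, 0, 0, 0.4, 5, 0, 0]
    - [0, 0, 0, 0.4, 5, 0, 0]

```text
time: 12.12
tcp_pos: [0.5404, -0.0677, 0.0435]
ee_rot: [[0.0, -0.997, 0.078], [0.0, 0.078, 0.997], [-1.0, 0.0, 0.0]]
ft_force: [-0.4, 0.3, -1.7]
finger_gap: 0.0099
```

Request:
drive_tool:
  increments:
    - [0, 0, 0, 0.1, 2, 0, 0]
    - [0, 0, 0, 0.2, 4, 0, 0]
    - [0, 0, 0, 0.4, 5, 0, 0]
    - [0, 0, 0, 0.4, 5, 0, 0]

```text
time: 12.45
tcp_pos: [0.5408, -0.0627, 0.0435]
ee_rot: [[-0.0, -0.997, 0.078], [0.0, 0.078, 0.997], [-1.0, 0.0, 0.0]]
ft_force: [-0.1, -0.2, -0.9]
finger_gap: 0.0095
```

Request:
drive_tool:
  increments:
    - [0, 0, 0, 0.1, 2, 0, 0]
    - [0, 0, 0, 0.2, 4, 0, 0]
    - [0, 0, 0, 0.4, 5, 0, 0]
    - [0, 0, 0, 0.4, 5, 0, 0]

```text
time: 12.78
tcp_pos: [0.5412, -0.0577, 0.0435]
ee_rot: [[0.0, -0.997, 0.078], [0.0, 0.078, 0.997], [-1.0, -0.0, 0.0]]
ft_force: [0.2, 0.4, -1.0]
finger_gap: 0.0096
```

Request:
drive_tool:
  increments:
    - [0, 0, 0, 0.1, 2, 0, 0]
    - [0, 0, 0, 0.2, 4, 0, 0]
    - [0, 0, 0, 0.4, 5, 0, 0]
    - [0, 0, 0, 0.4, 5, 0, 0]

```text
time: 13.12
tcp_pos: [0.5416, -0.0527, 0.0435]
ee_rot: [[0.0, -0.997, 0.078], [0.0, 0.078, 0.997], [-1.0, -0.0, 0.0]]
ft_force: [0.2, 0.1, -1.9]
finger_gap: 0.01
```

Request:
drive_tool:
  increments:
    - [0, 0, 0, 0.1, 2, 0, 0]
    - [0, 0, 0, 0.2, 4, 0, 0]
    - [0, 0, 0, 0.4, 5, 0, 0]
    - [0, 0, 0, 0.4, 5, 0, 0]

```text
time: 13.45
tcp_pos: [0.542, -0.0477, 0.0435]
ee_rot: [[0.0, -0.997, 0.078], [0.0, 0.078, 0.997], [-1.0, -0.0, 0.0]]
ft_force: [0.6, -0.2, -2.1]
finger_gap: 0.0095
```

Request:
drive_tool:
  increments:
    - [0, 0, 0, 0.1, 2, 0, 0]
    - [0, 0, 0, 0.2, 4, 0, 0]
    - [0, 0, 0, 0.4, 5, 0, 0]
    - [0, 0, 0, 0.4, 5, 0, 0]

```text
time: 13.78
tcp_pos: [0.5424, -0.0427, 0.0435]
ee_rot: [[0.0, -0.997, 0.078], [0.0, 0.078, 0.997], [-1.0, -0.0, 0.0]]
ft_force: [-0.1, -0.2, -1.7]
finger_gap: 0.0091
```

Request:
drive_tool:
  increments:
    - [0, 0, 0, 0.1, 2, 0, 0]
    - [0, 0, 0, 0.2, 4, 0, 0]
    - [0, 0, 0, 0.4, 5, 0, 0]
    - [0, 0, 0, 0.4, 5, 0, 0]

```text
time: 14.12
tcp_pos: [0.5428, -0.0377, 0.0435]
ee_rot: [[0.0, -0.997, 0.078], [0.0, 0.078, 0.997], [-1.0, -0.0, 0.0]]
ft_force: [0.4, 0.9, -2.8]
finger_gap: 0.0096
```

Request:
drive_tool:
  increments:
    - [0, 0, 0, 0.1, 2, 0, 0]
    - [0, 0, 0, 0.2, 4, 0, 0]
    - [0, 0, 0, 0.4, 5, 0, 0]
    - [0, 0, 0, 0.4, 5, 0, 0]

```text
time: 14.45
tcp_pos: [0.5425, -0.0351, 0.0435]
ee_rot: [[-0.001, -0.997, 0.081], [-0.002, 0.081, 0.997], [-1.0, 0.001, -0.002]]
ft_force: [-1.3, -4.0, 0.5]
finger_gap: 0.0095
```

Divider touched at 4 N (TCP y ≈ −0.036). I back off 3 mm and drag straight out.

Request:
drive_tool:
  increments:
    - [0, 0, 0, -0.3, -3, 0, 0]
    - [0, 0, 0, -0.4, -5, 0, 0]
    - [0, 0, 0, -4, -4.7, 0, 0]
    - [0, 0, 0, -9, -4.4, 0, 0]
    - [0, 0, 0, -14, -4, 0, 0]
    - [0, 0, 0, -19, -3.6, 0, 0]
    - [0, 0, 0, -24, -3.3, 0, 0]
    - [0, 0, 0, -29, -2.9, 0, 0]
    - [0, 0, 0, -34, -2.5, 0, 0]
    - [0, 0, 0, -38, -2.2, 0, 0]
    - [0, 0, 0, -40, -2.1, 0, 0]

```text
time: 15.37
tcp_pos: [0.5023, -0.0352, 0.0435]
ee_rot: [[-0.0, -0.997, 0.078], [-0.0, 0.078, 0.997], [-1.0, 0.0, -0.0]]
ft_force: [0.0, -0.5, -0.7]
finger_gap: 0.0101
```

Request:
drive_tool:
  increments:
    - [0, 0, 0, -3, 0.2, 0, 0]
    - [0, 0, 0, -8, 0.6, 0, 0]
    - [0, 0, 0, -13, 1, 0, 0]
    - [0, 0, 0, -18, 1.3, 0, 0]
    - [0, 0, 0, -23, 1.7, 0, 0]
    - [0, 0, 0, -28, 2, 0, 0]
    - [0, 0, 0, -33, 2.4, 0, 0]
    - [0, 0, 0, -37, 2.7, 0, 0]
    - [0, 0, 0, -40, 3, 0, 0]
    - [0, 0, 0, -40, 3, 0, 0]

```text
time: 16.2
tcp_pos: [0.4621, -0.0323, 0.0434]
ee_rot: [[-0.001, -0.997, 0.078], [-0.0, 0.078, 0.997], [-1.0, 0.001, -0.0]]
ft_force: [0.3, -0.0, -2.2]
finger_gap: 0.0096
```

```bash
python3 - <<'E'
from h import *
s=optics.get_image("scene")
cv2.imwrite("pics/s3.png",cv2.resize(s["color"][190:370,230:430,::-1],(660,594),interpolation=3))
E
```

```text
(no output)
```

View pics/s3.png

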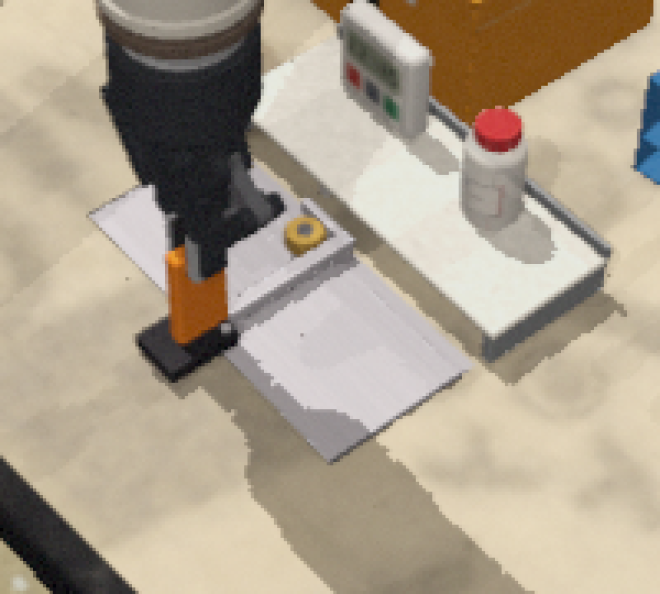

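The nut sits in the toe's corner on the plate (crop px 305,235). I drag it a little further, back the toe off, then lift.

Request:
drive_tool:
  increments:
    - [0, 0, 0, -3, 0.2, 0, 0]
    - [0, 0, 0, -8, 0.6, 0, 0]
    - [0, 0, 0, -13, 1, 0, 0]
    - [0, 0, 0, -18, 1.3, 0, 0]
    - [0, 0, 0, -22, 1.6, 0, 0]
    - [0, 0, 0, -25, 1.8, 0, 0]
    - [0, 0, 0, -25, 1.8, 0, 0]
    - [0, 0, 0, -22, -1, 0, 0]
    - [0, 0, 0, -18, -4, 0, 0]
    - [0, 0, 0, -18, -4, 0, 0]

```text
time: 17.08
tcp_pos: [0.4468, -0.0372, 0.0437]
ee_rot: [[0.002, -0.997, 0.079], [-0.0, 0.079, 0.997], [-1.0, -0.002, -0.0]]
ft_force: [0.4, -0.8, -1.2]
finger_gap: 0.0099
```

Request:
drive_tool:
  increments:
    - [0, 0, 0, 0, 0, 5, 0]
    - [0, 0, 0, 0, 0, 15, 0]
    - [0, 0, 0, 0, 0, 30, 0]
    - [0, 0, 0, 0, 0, 50, 0]
    - [0, 0, 0, 0, 0, 60, 0]
    - [0, 0, 0, 0, 0, 60, 0]

```text
time: 17.58
tcp_pos: [0.4474, -0.0364, 0.1062]
ee_rot: [[0.005, -0.997, 0.078], [-0.0, 0.078, 0.997], [-1.0, -0.005, -0.0]]
ft_force: [0.2, 0.8, -1.2]
finger_gap: 0.0096
```

Request:
drive_tool:
  increments:
    - [0, 0, 0, 0, -25, 0, 0]
    - [0, 0, 0, 0, -55, 0, 0]
    - [0, 0, 0, 0, -90, 0, 0]
    - [0, 0, 0, 0, -125, 0, 0]
    - [0, 0, 0, 0, -160, 0, 0]
    - [0, 0, 0, 0, -190, 0, 0]
    - [0, 0, 0, 0, -208, 0, 0]
    - [0, 0, 0, 0, -208, 0, 0]
    - [0, 0, 0, 0, -208, -20, 0]
    - [0, 0, 0, 0, -208, -40, 0]
    - [0, 0, 0, 0, -208, -55, 0]
    - [0, 0, 0, 0, -208, -55, 0]

```text
time: 18.58
tcp_pos: [0.4423, -0.2422, 0.0452]
ee_rot: [[-0.006, -0.997, 0.078], [0.003, 0.078, 0.997], [-1.0, 0.006, 0.003]]
ft_force: [-1.0, 0.3, -1.1]
finger_gap: 0.0097
```

Request:
drive_tool:
  increments:
    - [0, 0, 0, 0, 0, -4, 0]
    - [0, 0, 0, 0, 0, -7, 0]
    - [0, 0, 0, 0, 0, -8.5, 0]
    - [0, 0, 0, 0, 0, -9, 0]
    - [0, 0, 0, 0, 0, -9, 0]

```text
time: 19.0
tcp_pos: [0.4456, -0.2445, 0.04]
ee_rot: [[0.001, -0.997, 0.078], [-0.0, 0.078, 0.997], [-1.0, -0.001, -0.0]]
ft_force: [-0.5, 0.3, -1.7]
finger_gap: 0.0095
```

Request:
drive_tool:
  increments:
    - [0, 0, 0, 0, 0, -1, 0]
    - [0, 0, 0, 0, 0, -2, 0]
    - [0, 0, 0, 0, 0, -2, 0]

```text
time: 19.25
tcp_pos: [0.4456, -0.2447, 0.0382]
ee_rot: [[0.001, -0.997, 0.078], [-0.001, 0.078, 0.997], [-1.0, -0.001, -0.001]]
ft_force: [-0.6, 0.0, 2.9]
finger_gap: 0.0099
```

In contact with the bench. I open and rise.

Request:
drive_tool:
  increments:
    - [0, 0, 0, 0, 0, 0, 1]
    - [0, 0, 0, 0, 0, 0, 1]
    - [0, 0, 0, 0, 0, 0, 1]
    - [0, 0, 0, 0, 0, 0, 1]
    - [0, 0, 0, 0, 0, 0, 1]
    - [0, 0, 0, 0, 0, 0, 1]
    - [0, 0, 0, 0, 0, 0, 1]
    - [0, 0, 0, 0, 0, 0, 1]

```text
time: 19.92
tcp_pos: [0.4451, -0.2443, 0.0374]
ee_rot: [[-0.0, -0.997, 0.078], [0.0, 0.078, 0.997], [-1.0, 0.0, 0.0]]
ft_force: [-1.0, -0.4, 1.0]
finger_gap: 0.085
```

Request:
drive_tool:
  increments:
    - [0, 0, 0, 0, 0, 15, 1]
    - [0, 0, 0, 0, 0, 40, 1]
    - [0, 0, 0, 0, 0, 70, 1]
    - [0, 0, 0, 0, 0, 100, 1]
    - [0, 0, 0, 0, 0, 130, 1]
    - [0, 0, 0, 0, 0, 160, 1]
    - [0, 0, 0, 0, -30, 170, 1]
    - [0, 0, 0, 0, -70, 170, 1]
    - [0, 0, 0, 0, -110, 170, 1]
    - [0, 0, 0, 0, -130, 170, 1]
    - [0, 0, 0, 0, -130, 170, 1]

```text
time: 20.83
tcp_pos: [0.443, -0.3807, 0.2075]
ee_rot: [[-0.0, -0.996, 0.086], [-0.003, 0.086, 0.996], [-1.0, 0.0, -0.003]]
ft_force: [-0.5, 1.1, 0.1]
finger_gap: 0.0858
```

```bash
python3 - <<'E'
from h import *
s=optics.get_image("scene");t=optics.get_image("top")
cv2.imwrite("pics/s4.png",np.vstack([cv2.resize(t["color"][170:330,160:480,::-1],(600,300),interpolation=3),cv2.resize(s["color"][200:360,200:520,::-1],(600,300),interpolation=3)]))
for n,z in dict(cap_center=.012,filter_center=.023,rake=0,rake_toe=.005).items():
  for c,im in(("top",t),("scene",s)):
    r=finder.landmark_of(n,c)
    if r: print(n,c,round(r[0]["score"],2),np.round(atz(im,r[0]["position"],z),3))
hsv=cv2.cvtColor(t["color"],cv2.COLOR_RGB2HSV);m=cv2.inRange(hsv,(18,120,90),(32,255,255));m[:235]=0;m[290:]=0
n,_,st,ce=cv2.connectedComponentsWithStats(m)
for i in range(1,n):
    if st[i,4]>12:
        p=atz(t,ce[i],.012);d=p[:2]-[.573,-.039];print(st[i],np.round(p,3),"shelf",d[0]*.9973-d[1]*.0732,d[0]*.0732+d[1]*.9973)
E
```

```text
cap_center top 0.8 [0.554 0.311 0.012]
cap_center scene 0.58 [0.543 0.315 0.012]
filter_center top 0.84 [ 0.677 -0.27   0.023]
rake top 0.62 [ 0.444 -0.24   0.   ]
rake scene 0.74 [ 0.444 -0.242  0.   ]
rake_toe top 0.79 [ 0.559 -0.211  0.005]
rake_toe scene 0.92 [ 0.552 -0.211  0.005]
[324 252   9   9  52] [ 0.526 -0.018  0.012] shelf -0.048602865568506376 0.017737980218890104
```

View pics/s4.png

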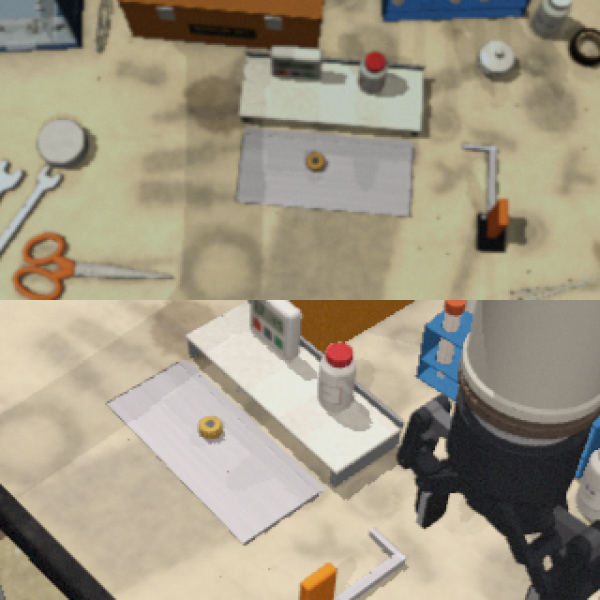

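The nut lies on the flat of the plate (top view px 315,160). The rake lies flat to the right of it, clear of the plate and shelf, and the cap and filter are where they were.

```bash
python3 -c "
from station import ticket;print(ticket.job_done())"
```

```text
the job is handed in; nothing more can be done
None
```

The nut is out from under the shelf and lying on the catch plate, and I have handed the job in. It took about 21 s of the 64 s allowed.

- **Finding the nut:** I took the rake by its handle and went in along the free lane. I felt the back wall at about 5.6 N and then the divider at about 4 N, both well under the 15 N limit.
- **Dragging and releasing:** I hooked the toe behind the nut and dragged it out onto the plate. Then I backed the toe off, lifted the rake away, laid it flat to the right and let go.

**Last checks:**
- **Nut:** it lies about 49 mm in front of the shelf edge and 18 mm left of centre, well inside the plate's flat top.
- **Rake:** it lies on the bench at about (0.444, -0.241), clear of the plate and the shelf.
- **Bystanders:** the cap and filter read within about 8 mm of their first positions, which is the detectors' usual scatter. The filter showed only in the top view, because the arm hid it in the other.
- **Arm:** it stands clear of everything, with the gripper open.

**One disagreement:** the back wall was met about 4 mm further in than my camera estimate. I took the position felt by touch.

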